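# Set the batch number drum to 7 and bolt it

### The arm

A 7-joint arm with a two-finger parallel gripper is mounted at the origin on the work surface. World frame = base frame: x ahead of the robot, y to its left, z up, the work surface at z = 0. Lengths are in m, angles in rad, forces in N, time in s.
With the tool pointing down it reaches from about 0.4 to 0.85 m from the base axis. Payload 10.4 kg.
Tool frame: the origin (TCP) lies midway between the tips of the shut fingers; the grasp point (between the pads) lies 19 mm behind it (manip.hold_point_z is the distance from the TCP to the grasp point, in m); z points along the fingers, y is the line along which they close (so a half turn about z gives the same grasp; the last joint's range is limited). The gripper opens to 85 mm and grips with 20 to 120 N. Pads are 22 mm wide; open, the fingers measure 114 mm over their backs; the gripper's body (76 mm by 85 mm) begins 54 mm behind the grasp point. The pads swing forward as they close: fully open they stand 13 mm farther back than shut.
Start: joints at [-1.273, 0.332, -0.065, 1.46, 0.022, 1.35, -0.088], TCP at [0.197, 0.593, 0.195] pointing down, gripper open.
Joint ranges: [-2.6, 2.6], [-0.5, 2.12], [-1.47, 1.34], [0.16, 2.42], [-1.27, 4.41], [0.06, 2.06], [-2.6, 2.6]. Speed limits (rad/s): [2.22, 2.22, 2.79, 2.79, 3.14, 3.14, 3.14].

### API

Orientations are given as a unit quaternion [x, y, z, w].
In Python, from workcell import manip, eyes, job gives the robot as it stands.
- The arm moves only by the shell command python3 -m crank 'ROWS' [FORCE]. ROWS is JSON, a list that holds one entry, the list of rows, each a list of 7 numbers: the finger opening in cm, from 0 to 8.54, then the shift along the world's x, y, z in cm, then the turn, a rotation vector about the world's x, y, z in degrees. In form: [[[hand, x, y, z, ax, ay, az], ...]]. A call has 1 to 20 rows; each row shifts and turns the commanded pose from where the row before left it; what a row does not reach is not made up. A row lasts 1/8 s, in which the tool goes at most 62.5 mm and 10.7 degrees, less where a joint would pass 70% of its speed; a pose out of reach is approached as far as the arm can. A call with a gripper value outside its range is refused whole. The fingers move at their own pace and stop on an object; FORCE is the grip in N (left out, the last holds). Time passes only in rows, so rows that do not move let the fingers close. It gives the time, the measured TCP pose, the force, the opening and the grip force at its end, in the units of the state.
- manip.get_obs(): the state, without advancing time (a new reading comes with each control period).
- eyes.camera(name): name is "scene" or "top" or "wrist"; returns (picture, depth): 400x640x3 uint8, red, green, blue; 400x640 float32, m along the optical axis (not along the pixel's ray), 0 where there is no reading.
- eyes.camera_params(name): a dict with "fx", "fy", "cx", "cy" (pixels), "dist" ([k1, k2, p1, p2, k3] as OpenCV has them; the pictures are not rectified), "world_from_camera" (4x4, takes a point from camera to world coordinates); the wrist camera has in their place "hand_eye" (4x4, takes a point from camera to tool coordinates, whose origin is the TCP and whose axes are the flange's). Camera axes: x right, y down, z forward; pixel columns grow to the right and rows downward; lengths in m; the calibration is good to about 2 mm. A picture is of the moment at which its call begins: read the wrist's pose just before it. camera_params takes no time and is no camera call.
- job.hand_in(): hands the job in; it is judged then, once.
The state is a dict: "clock": time; "joint_pos": joint angles; "joint_velocities": joint speeds; "tau": joint torques, N m; "position": TCP position; "ee_rot": TCP orientation; "ft_force": force on the tool from outside, world axes, zero at the start; "torque": the same for the moment, N m; "grip_width": opening from 0.0 (shut) to 1.0 (fully open); "grasp_force": force on a finger pad.
Only numpy, scipy, OpenCV 4.12 (cv2) and the standard library are available. Lean on these libraries where they do the work, as an engineer would, in place of code of your own. Each camera call takes 0.05 s, during which the arm holds its last target. There are 200 camera calls.

### The job

Turn the number drum of the marking head, by pressing a fingertip on its rubber tyre and dragging it round, until the 7 stands centred in the window on top of the hood. Then let go of the drum and slide the locking bolt fully home so that the 7 is locked in, and leave the head. Press the drum with less than 16 N and the bolt with less than 25 N, and leave the other things on the bench where they are.

Things in the scene. Friction and masses are not known exactly. Their poses are not given: they have to be found in the camera images.
- marker: grey marking head fixed to the bench, base 190 x 230 x 14 mm, x -70 to 120, y -85 to 145 mm. Origin on the bench under the drum's middle; x across the axle (away from the robot at yaw 0), y along the axle, z up. Axle 80 mm high. At -y a smooth black rubber tyre, then a grey hood over the number band, at +y the locking bolt. Steel anvil, 44 mm high, at x 65 to 111 mm
- window (a point): centre of the 26 x 26 mm window in the hood's top, 137 mm high; axes as the head's. The number in it is read from the robot's side (upper end towards +x). Hood: x -52 to 52, y -4 to 62 mm in the head's frame. Ten numbers, 0 to 9, 36 degrees apart, on a white band 6 to 18 mm below the window; two small dark pointers beside the band mark its middle
- tyre_top (a point): nominal top of the tyre (radius 45 mm, y -60 to -4 mm in the head's frame, open from above; cheek beside it 92 mm high), 125 mm high at y -34 mm. Bearing worn: the real top is up to 6 mm higher or lower, unmeasured; find it by feel. Sprung axle: gives way downwards, 4 N preload, then 4 N per mm, hard stop after 5 mm
- drum (a joint): drum angle, rad: number n is centred in the window at n x 0.6283 (7 at 4.398); end stops at -0.2 and 5.85. Grows as the drum's top moves towards the head's +x. Stays where it is left. Turning takes about 4.5 N along the tyre's rim, by friction only: pressed with 9 to 13 N it follows a dragged fingertip, with much less it slips
- bolt_grip (a point): top centre of the locking bolt's upright steel handle plate, 26 mm (x) by 14 mm (y), from 51 to 106 mm above the bench, at x 0, y 105 mm in the head's frame when drawn back. Axes as the head's. Moves with the bolt. Push it towards the hood on its outer (+y) face, which is clear from above
- bolt (a joint): how far the bolt is slid towards the drum (the head's -y), m: 0 to 0.004 as found, 0.022 home, at a hard stop. Friction 3.5 N; stays where it is left. From 0.012 on its round 10 mm nose enters a gap in the drum's end: it goes in if the number is within about 0.1 rad of centred, pulling the drum true with up to 18 N; else it meets a fin and blocks
- wrench: steel wrench lying on the bench, bystander, origin at its middle
- oil: green oil bottle, 54 mm across, 140 mm high, bystander, origin under its base
- billet: turned steel billet, 44 mm across, 65 mm high, bystander, origin under its base

How it is judged:
By the outcome, as a careful person would: the job done as asked, in the order asked, and still so for the second after the job is handed in, with the robot touching nothing.
It also fails if it takes over 72 s, if anything falls off the work surface, if the arm or the gripper's body presses on something with over 40 N, if the wrist force passes 120 N, or if a joint passes its speed limit or range.

## Working session

There is one attempt and no reset: what is moved stays moved. The work goes in short steps, Python scripts to look and compute and a shell command to move; the robot and the scene stay as the last step left them, time stands still between calls to the robot, and variables do not carry over. Pictures are saved under pics/ and viewed, at most 10 in all, crops included, and the job is handed in when it is done.

```bash
ls; mkdir -p pics; python3 - <<'E'
from workcell import manip, eyes, job
import cv2,numpy as np
o=manip.get_obs();print({k:np.round(v,3) for k,v in o.items()})
for n in("top","scene"):
    p,d=eyes.camera(n);np.savez(f"{n}.npz",p=p,d=d);cv2.imwrite(f"pics/{n}0.png",p[:,:,::-1])
    c=eyes.camera_params(n);print(n,{k:np.round(v,3).tolist() for k,v in c.items()})
print(eyes.camera_params("wrist"))
E
```

```text
pics
{'clock': np.float64(0.0), 'joint_pos': array([-1.273,  0.333, -0.065,  1.461,  0.022,  1.35 , -0.089]), 'joint_velocities': array([ 0.001,  0.002,  0.   ,  0.001,  0.001, -0.001,  0.001]), 'tau': array([-0.0000e+00, -6.2544e+01,  4.9000e-02, -3.9161e+01,  1.6000e-02,
        1.0000e-02,  0.0000e+00]), 'position': array([0.197, 0.593, 0.195]), 'ee_rot': array([ 0.16 ,  0.987, -0.001, -0.   ]), 'ft_force': array([-0.156, -0.401,  0.453]), 'torque': array([ 0.042, -0.002,  0.015]), 'grasp_force': np.float64(0.0), 'grip_width': np.float64(1.002)}
top {'fx': 500.938, 'fy': 500.938, 'cx': 311.748, 'cy': 196.395, 'dist': [0.052, 0.0, 0.0, 0.0, 0.0], 'world_from_camera': [[-0.015, -0.987, 0.158, 0.331], [-1.0, 0.013, -0.015, 0.01], [0.013, -0.158, -0.987, 1.58], [0.0, 0.0, 0.0, 1.0]]}
scene {'fx': 411.051, 'fy': 411.051, 'cx': 317.952, 'cy': 195.122, 'dist': [-0.089, 0.0, 0.0, 0.0, 0.0], 'world_from_camera': [[0.765, 0.363, -0.531, 1.253], [0.644, -0.449, 0.62, -0.851], [-0.013, -0.816, -0.578, 0.889], [0.0, 0.0, 0.0, 1.0]]}
{'fx': 321.15971752378323, 'fy': 321.15971752378323, 'cx': 319.9222843348204, 'cy': 198.1350772118543, 'dist': array([-0.04040392,  0.        ,  0.        ,  0.        ,  0.        ]), 'hand_eye': array([[ 7.17518463e-04, -9.44744250e-01, -3.27807546e-01,
         8.42930111e-02],
       [ 9.99999467e-01,  9.21116447e-04, -4.65826331e-04,
        -1.84346282e-04],
       [ 7.42035670e-04, -3.27807037e-01,  9.44744408e-01,
        -1.78567287e-01],
       [ 0.00000000e+00,  0.00000000e+00,  0.00000000e+00,
         1.00000000e+00]])}
```

View pics/top0.png

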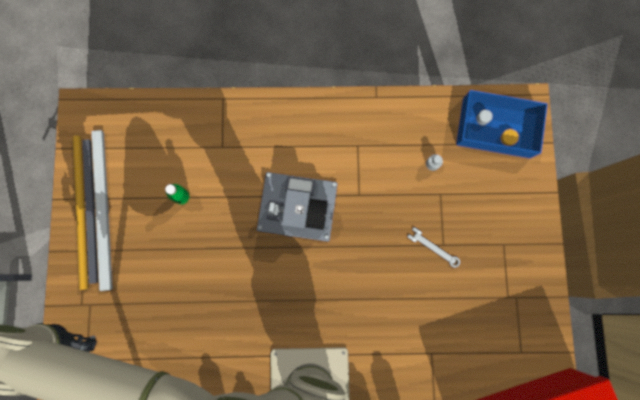

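View pics/scene0.png

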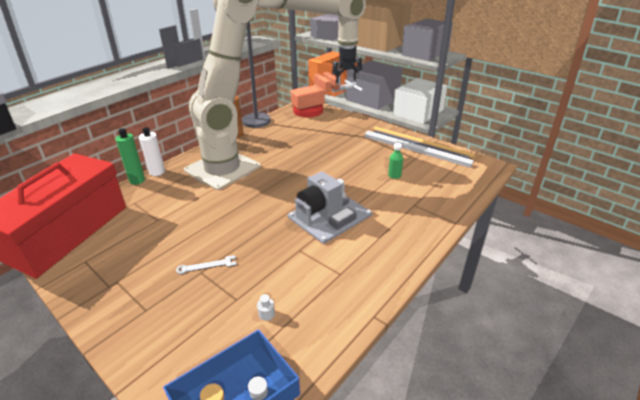

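The top view shows the head at about (297,206), turned slightly, with the tyre at (317,213), the hood at (296,203) and the bolt plate at (273,208). The oil is at (177,194), the wrench at (433,247) and the billet at (434,162). The scene view confirms this layout.

```bash
cat > h.py <<'E'
import numpy as np,cv2
from workcell import manip,eyes
from scipy.spatial.transform import Rotation as R
def cloud(p,d,c,T):
    v,u=np.mgrid[0:400,0:640]
    K=np.array([[c['fx'],0,c['cx']],[0,c['fy'],c['cy']],[0,0,1]])
    n=cv2.undistortPoints(np.stack([u,v],-1).reshape(-1,1,2).astype(float),K,np.array(c['dist'])).reshape(400,640,2)
    P=np.dstack([n[...,0]*d,n[...,1]*d,d])
    return P@T[:3,:3].T+T[:3,3]
def wrist(name=None):
    o=manip.get_obs();p,d=eyes.camera('wrist');c=eyes.camera_params('wrist')
    T=np.eye(4);T[:3,:3]=R.from_quat(o['ee_rot']).as_matrix();T[:3,3]=o['position']
    if name: cv2.imwrite(f'pics/{name}.png',p[:,:,::-1])
    return p,d,c,T@c['hand_eye'],o
E
cat > headfit.py <<'E'
import numpy as np,cv2
def fit(P,p,c0):
    x,y,z=P[...,0],P[...,1],P[...,2]
    near=(np.hypot(x-c0[0],y-c0[1])<.2)
    hsv=cv2.cvtColor(p,cv2.COLOR_RGB2HSV)
    base=near&(z>.006)&(hsv[...,1]<110)
    b=P[base][:,:2].astype(np.float32)
    r=cv2.minAreaRect(b*1000);print('rect',r,len(b))
    for lo,hi in((.006,.022),(.038,.05),(.098,.112),(.125,.15)):
        m=near&(z>lo)&(z<hi)&(hsv[...,1]<110); q=P[m]
        if len(q)>3:print(lo,hi,len(q),q.mean(0).round(4),[np.round(a,1) for a in cv2.minAreaRect((q[:,:2]*1000).astype(np.float32))])
E
python3 - <<'E'
from h import *;from headfit import fit
for n in('top','scene'):
    a=np.load(n+'.npz');c=eyes.camera_params(n);P=cloud(a['p'],a['d'],c,np.array(c['world_from_camera']))
    q=P[206,297] if n=='top' else P[200,325]
    print(n,q,'wood z',P[260,160] if n=='top' else P[230,250]);fit(P,a['p'],q)
E
```

```text
top [0.53501589 0.03072218 0.13094817] wood z [0.38998732 0.45809195 0.00333548]
rect ((552.3875732421875, 33.501670837402344), (231.37832641601562, 194.3595733642578), 80.79170227050781) 4302
0.006 0.022 2070 [0.5522 0.0468 0.0138] [array([552.4,  33.5]), array([231.4, 194.4]), np.float64(80.8)]
0.038 0.05 389 [0.6039 0.0294 0.0445] [array([554.9,  27.4]), array([178. , 162.6]), np.float64(80.8)]
0.098 0.112 140 [0.5122 0.0186 0.1057] [array([518.2,  21. ]), array([188.1,  91.6]), np.float64(87.4)]
0.125 0.15 1043 [0.5238 0.0221 0.1346] [array([522. ,   8.3]), array([122. , 104.6]), np.float64(80.6)]
scene [ 0.56046132 -0.00887194  0.09691274] wood z [ 0.38518222 -0.19483875 -0.00342076]
rect ((602.050048828125, -6.573333740234375), (284.267822265625, 298.10614013671875), 57.096405029296875) 3273
0.006 0.022 1103 [ 0.5816 -0.0066  0.0137] [array([606.1, -15.6]), array([303.2, 278.7]), np.float64(66.5)]
0.038 0.05 361 [0.5926 0.0055 0.0443] [array([569.7,  -1.2]), array([195.1, 127.1]), np.float64(66.6)]
0.098 0.112 196 [ 0.5429 -0.011   0.1056] [array([524. ,  15.1]), array([187.6, 104.1]), np.float64(79.7)]
0.125 0.15 549 [0.5254 0.0137 0.1338] [array([519.9,   4. ]), array([126.9, 107.7]), np.float64(81.4)]
```

```bash
python3 -m crank '[[[0,2.3,-4.4,0.2,0,0,0.7],[0,2.3,-4.4,0.2,0,0,0.7],[0,2.3,-4.4,0.2,0,0,0.7],[0,2.3,-4.4,0.2,0,0,0.7],[0,2.3,-4.4,0,0,0,0.7],[0,2.3,-4.4,0,0,0,0.7],[0,2.3,-4.4,0,0,0,0.7],[0,2.3,-4.4,0,0,0,0.7],[0,2.3,-4.4,0,0,0,0.7],[0,2.3,-4.4,0,0,0,0.7],[0,2.3,-4.4,0,0,0,0.7],[0,2.3,-4.4,-0.2,0,0,0.7],[0,2.3,-4.4,-0.2,0,0,0.7],[0,2.3,-4.4,-0.2,0,0,0],[0,0,0,0,0,0,0],[0,0,0,0,0,0,0]]]'
python3 - <<'E'
from h import *;from headfit import fit
p,d,c,T,o=wrist('w0');P=cloud(p,d,c,T);print(o['clock'],o['position'],o['ee_rot'],o['ft_force'],o['grip_width'])
fit(P,p,(.523,.008))
E
```

```text
clock: 2.1
position: [0.5187, -0.0223, 0.1971]
ee_rot: [0.081, 0.997, 0.0, -0.0]
ft_force: [1.0, 0.7, -0.2]
grip_width: 0.0
grasp_force: 0.0
2.1 [ 0.51873875 -0.02232748  0.19707933] [ 8.08416231e-02  9.96726858e-01  7.39625218e-05 -4.43677820e-04] [ 0.9641072   0.72040219 -0.23396225] 0.00033869483064395754
rect ((542.8323974609375, 30.159027099609375), (234.12559509277344, 200.5996856689453), 81.56927490234375) 65854
0.006 0.022 9291 [0.5206 0.0432 0.0142] [array([549. ,  30.5]), array([230.7, 189.7]), np.float64(81.2)]
0.038 0.05 798 [0.5955 0.0062 0.0446] [array([551.9,  21. ]), array([183.5, 162.4]), np.float64(82.0)]
0.098 0.112 1558 [0.5012 0.0281 0.1054] [array([523.6,  29.2]), array([168. , 103.8]), np.float64(81.6)]
0.125 0.15 14141 [0.519  0.02   0.1345] [array([520.6,   6.5]), array([123.3, 104.8]), np.float64(81.2)]
```

View pics/w0.png

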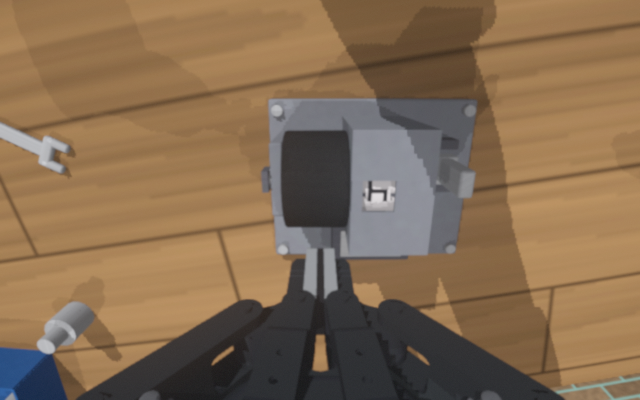

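The wrist view has its top towards the robot, so the numbers appear upside down. The window is at about (379,193), the tyre at (315,178) and the bolt plate at (466,184). I'll enlarge the window, rotated by 180 degrees.

```bash
python3 - <<'E'
import cv2
p=cv2.imread('pics/w0.png')[165:225,345:415]
cv2.imwrite('pics/w0c.png',cv2.resize(cv2.rotate(p,cv2.ROTATE_180),None,fx=8,fy=8,interpolation=cv2.INTER_CUBIC))
E
```

```text
(no output)
```

View pics/w0c.png

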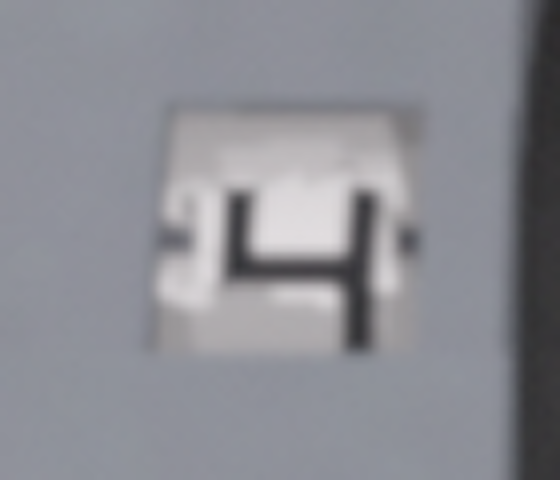

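The window shows a 4 sitting about 3 mm low, so the drum is at about 2.45 rad. It needs about +1.95 rad, which is about 88 mm of rim towards the head's +x. I'll come down onto the tyre next.

```bash
python3 -m crank '[[[0,-0.1,-0.25,-1.2,0,0,0.1],[0,-0.1,-0.25,-1.6,0,0,0],[0,-0.1,-0.2,-1.6,0,0,0],[0,0,0,-1.4,0,0,0],[0,0,0,-0.4,0,0,0],[0,0,0,0,0,0,0]]]'; python3 -m crank '[[[0,0,0,-0.1,0,0,0],[0,0,0,-0.1,0,0,0],[0,0,0,0,0,0,0]]]'
```

```text
clock: 2.9
position: [0.5161, -0.0298, 0.1353]
ee_rot: [0.08, 0.997, -0.0, -0.0]
ft_force: [-0.7, -0.1, -0.1]
grip_width: -0.002
grasp_force: 0.0
clock: 3.28
position: [0.5161, -0.0298, 0.1336]
ee_rot: [0.08, 0.997, 0.0, 0.0]
ft_force: [-0.1, 0.1, 0.2]
grip_width: 0.004
grasp_force: 0.0
```

```bash
python3 -m crank '[[[0,0,0,-0.1,0,0,0],[0,0,0,-0.1,0,0,0],[0,0,0,0,0,0,0]]]' | egrep 'pos|ft'
```

```text
position: [0.516, -0.0299, 0.1313]
ft_force: [1.0, -0.9, -0.3]
```

```bash
python3 -m crank '[[[0,0,0,-0.1,0,0,0],[0,0,0,0,0,0,0]]]' | egrep 'pos|ft'
```

```text
position: [0.516, -0.0299, 0.1304]
ft_force: [0.6, 0.3, 0.8]
```

```bash
python3 -m crank '[[[0,0,0,-0.1,0,0,0],[0,0,0,-0.1,0,0,0],[0,0,0,0,0,0,0]]]' | egrep 'pos|ft'
```

```text
position: [0.516, -0.0299, 0.1283]
ft_force: [-0.2, -0.2, -0.4]
```

```bash
python3 -m crank '[[[0,0,0,-0.1,0,0,0],[0,0,0,-0.1,0,0,0],[0,0,0,0,0,0,0]]]' | egrep 'pos|ft'
```

```text
position: [0.516, -0.0299, 0.1263]
ft_force: [-0.1, -0.2, -0.4]
```

```bash
python3 -m crank '[[[0,0,0,-0.1,0,0,0],[0,0,0,-0.1,0,0,0],[0,0,0,0,0,0,0]]]' | egrep 'pos|ft'
```

```text
position: [0.516, -0.0299, 0.1244]
ft_force: [0.1, -0.2, -0.3]
```

```bash
python3 -m crank '[[[0,0,0,-0.1,0,0,0],[0,0,0,-0.1,0,0,0],[0,0,0,0,0,0,0]]]' | egrep 'pos|ft'
```

```text
position: [0.516, -0.0299, 0.1223]
ft_force: [-0.3, 0.1, 0.6]
```

```bash
python3 -m crank '[[[0,0,0,-0.1,0,0,0],[0,0,0,-0.1,0,0,0],[0,0,0,0,0,0,0]]]' | egrep 'pos|ft'
```

```text
position: [0.516, -0.0299, 0.1203]
ft_force: [0.6, 1.5, 0.3]
```

```bash
python3 -m crank '[[[0,0,0,-0.1,0,0,0],[0,0,0,-0.05,0,0,0],[0,0,0,0,0,0,0]]]' | egrep 'pos|ft'
```

```text
position: [0.516, -0.0299, 0.1189]
ft_force: [0.1, 0.4, -0.8]
```

```bash
python3 -m crank '[[[0,0,0,-0.1,0,0,0],[0,0,0,-0.05,0,0,0],[0,0,0,0,0,0,0]]]' | egrep 'pos|ft'
```

```text
position: [0.516, -0.0298, 0.1174]
ft_force: [-0.6, 0.5, -0.6]
```

```bash
python3 - <<'E'
from h import *
p,d,c,T,o=wrist('w1');P=cloud(p,d,c,T);
L=R.from_euler('z',-9,degrees=True).as_matrix()
Q=(P-[.5213,.0063,0])@L
for y in(-50,-46,-20,-15,-12):
    m=(abs(Q[...,1]*1000-y)<1.5)&(Q[...,2]>.06)
    q=Q[m];
    print(y,[(x,round(1000*np.median(q[abs(q[:,0]*1000-x)<2][:,2]),1)) for x in range(-44,45,8) if (abs(q[:,0]*1000-x)<2).sum()>2])
m=(abs(Q[...,1]-.03)<.02)&(Q[...,2]>.1);print('hood z',np.percentile(Q[m][:,2],[10,50,90,99]))
print(o['position'],o['ft_force'])
E
```

```text
-50 [(-44, np.float64(95.5)), (-36, np.float64(113.2)), (-28, np.float64(121.0)), (-20, np.float64(125.9)), (-12, np.float64(204.5)), (-4, np.float64(131.2)), (4, np.float64(129.9)), (12, np.float64(128.1))]
-46 [(-44, np.float64(96.0)), (-36, np.float64(113.3)), (-28, np.float64(121.1)), (-20, np.float64(126.1)), (-12, np.float64(202.8)), (-4, np.float64(163.0)), (4, np.float64(130.2)), (12, np.float64(128.4))]
-20 [(-44, np.float64(95.5)), (-36, np.float64(113.0)), (-28, np.float64(121.2)), (-20, np.float64(125.9)), (-12, np.float64(128.7)), (-4, np.float64(195.4)), (4, np.float64(129.9)), (12, np.float64(128.2))]
-15 [(-44, np.float64(95.5)), (-36, np.float64(113.3)), (-28, np.float64(121.0)), (-20, np.float64(126.0)), (-12, np.float64(205.0)), (-4, np.float64(208.7)), (4, np.float64(208.9)), (12, np.float64(128.3)), (20, np.float64(124.6)), (28, np.float64(118.7))]
-12 [(-44, np.float64(95.5)), (-36, np.float64(113.0)), (-28, np.float64(120.9)), (-20, np.float64(125.9)), (-12, np.float64(205.9)), (-4, np.float64(209.7)), (4, np.float64(209.9)), (12, np.float64(211.6)), (20, np.float64(124.6)), (28, np.float64(119.4))]
hood z [0.12986443 0.13692602 0.22854958 0.23915516]
[ 0.51600314 -0.02984287  0.11735738] [-0.64275892  0.47582004 -0.57305178]
```

View pics/w1.png

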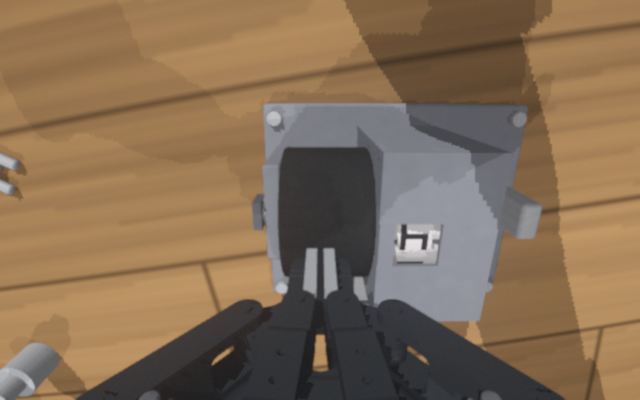

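The wrist view shows the fingertips at (321,250) over the tyre, though they should be touching it by now. I'll check the tips' actual position in the depth image.

```bash
python3 - <<'E'
from h import *
p,d,c,T,o=wrist();P=cloud(p,d,c,T);
Tt=T@np.linalg.inv(np.array(c['hand_eye']));q=(P-Tt[:3,3])@Tt[:3,:3]*1000
for u in(312,321,330):
    for v in range(225,300,6): print(u,v,q[v,u].round(0),P[v,u].round(3),p[v,u])
E
```

```text
312 225 [ 10.  -5. -12.] [ 0.505 -0.033  0.129] [54 52 52]
312 231 [  7.  -5. -12.] [ 0.509 -0.034  0.13 ] [53 51 51]
312 237 [  3.  -5. -12.] [ 0.512 -0.034  0.13 ] [54 50 52]
312 243 [ -1.  -5. -13.] [ 0.516 -0.035  0.13 ] [52 50 50]
312 249 [ 10.  -4. -40.] [ 0.505 -0.032  0.158] [150 153 156]
312 255 [ 11.  -4. -47.] [ 0.505 -0.032  0.164] [159 162 166]
312 261 [ 11.  -4. -52.] [ 0.505 -0.032  0.17 ] [158 161 165]
312 267 [ 11.  -4. -57.] [ 0.505 -0.032  0.175] [159 161 165]
312 273 [ 11.  -4. -63.] [ 0.504 -0.032  0.18 ] [159 162 166]
312 279 [ 11.  -3. -66.] [ 0.505 -0.032  0.184] [158 161 165]
312 285 [ 11.  -3. -71.] [ 0.505 -0.032  0.188] [158 160 165]
312 291 [ 10.  -3. -74.] [ 0.505 -0.032  0.191] [154 157 160]
312 297 [ 12.  -3. -80.] [ 0.504 -0.031  0.197] [55 56 59]
321 225 [ 10.   0. -12.] [ 0.506 -0.028  0.129] [51 51 51]
321 231 [  7.   0. -13.] [ 0.509 -0.028  0.13 ] [52 50 50]
321 237 [  3.   0. -13.] [ 0.513 -0.029  0.13 ] [51 50 51]
321 243 [ -0.   0. -14.] [ 0.516 -0.03   0.131] [53 51 52]
321 249 [ 10.   0. -40.] [ 0.506 -0.028  0.158] [52 50 51]
321 255 [ 10. 
[... 548 characters left out ...]
  -0.023  0.131] [51 48 49]
330 237 [  4.   5. -13.] [ 0.513 -0.024  0.131] [54 51 54]
330 243 [ -1.   5. -13.] [ 0.517 -0.025  0.13 ] [56 55 55]
330 249 [ 10.   5. -40.] [ 0.507 -0.024  0.158] [149 153 155]
330 255 [ 10.   4. -46.] [ 0.507 -0.024  0.163] [159 162 165]
330 261 [ 11.   4. -52.] [ 0.506 -0.024  0.169] [159 161 165]
330 267 [ 10.   4. -57.] [ 0.506 -0.024  0.174] [159 162 165]
330 273 [ 11.   4. -63.] [ 0.505 -0.024  0.181] [159 161 165]
330 279 [ 11.   4. -66.] [ 0.506 -0.024  0.184] [159 162 165]
330 285 [ 11.   4. -71.] [ 0.506 -0.024  0.189] [158 161 165]
330 291 [ 10.   4. -73.] [ 0.507 -0.025  0.19 ] [137 140 143]
330 297 [ 12.   3. -80.] [ 0.505 -0.025  0.197] [53 56 58]
```

The depth image shows the visible fingertips about 20–40 mm behind the nominal TCP, at world z of about 0.14–0.158. The tyre top measures 0.131, so there is no contact yet. I'll keep feeling downwards in small steps and stop when force appears.

```bash
cat > ok.py <<'E'
import sys
from workcell import manip
o=manip.get_obs();f=o['ft_force'];print(o['clock'].round(2),o['position'].round(4),f.round(1))
sys.exit(abs(f[2])>2.5)
E
python3 -m crank '[[[0,0,0,-0.2,0,0,0],[0,0,0,-0.2,0,0,0],[0,0,0,0,0,0,0]]]' >/dev/null; python3 ok.py && python3 -m crank '[[[0,0,0,-0.1,0,0,0],[0,0,0,-0.1,0,0,0],[0,0,0,0,0,0,0]]]'>/dev/null ; python3 ok.py && python3 -m crank '[[[0,0,0,-0.1,0,0,0],[0,0,0,-0.1,0,0,0],[0,0,0,0,0,0,0]]]'>/dev/null ; python3 ok.py && python3 -m crank '[[[0,0,0,-0.1,0,0,0],[0,0,0,-0.1,0,0,0],[0,0,0,0,0,0,0]]]'>/dev/null ; python3 ok.py && python3 -m crank '[[[0,0,0,-0.1,0,0,0],[0,0,0,-0.1,0,0,0],[0,0,0,0,0,0,0]]]'>/dev/null ; python3 ok.py && python3 -m crank '[[[0,0,0,-0.1,0,0,0],[0,0,0,-0.1,0,0,0],[0,0,0,0,0,0,0]]]'>/dev/null ; python3 ok.py
```

```text
Traceback (most recent call last):
  File "ok.py", line 3, in <module>
    o=manip.get_obs();f=o['ft_force'];print(o['clock'].round(2),o['position'].round(4),f.round(1))
                                            ^^^^^^^^^^^^^^^^
AttributeError: 'float' object has no attribute 'round'
Traceback (most recent call last):
  File "ok.py", line 3, in <module>
    o=manip.get_obs();f=o['ft_force'];print(o['clock'].round(2),o['position'].round(4),f.round(1))
                                            ^^^^^^^^^^^^^^^^
AttributeError: 'float' object has no attribute 'round'
Traceback (most recent call last):
  File "ok.py", line 3, in <module>
    o=manip.get_obs();f=o['ft_force'];print(o['clock'].round(2),o['position'].round(4),f.round(1))
                                            ^^^^^^^^^^^^^^^^
AttributeError: 'float' object has no attribute 'round'
Traceback (most recent call last):
  File "ok.py", line 3, in <module>
    o=manip.get_obs();f=o['ft_force'];print(o['clock'].round(2),o['position'].round(4),f.round(1))
                                            ^^^^^^^^^^^^^^^^
AttributeError: 'float' object has no attribute 'round'
Traceback (most recent call last):
  File "ok.py", line 3, in <module>
    o=manip.get_obs();f=o['ft_force'];print(o['clock'].round(2),o['position'].round(4),f.round(1))
                                            ^^^^^^^^^^^^^^^^
AttributeError: 'float' object has no attribute 'round'
Traceback (most recent call last):
  File "ok.py", line 3, in <module>
    o=manip.get_obs();f=o['ft_force'];print(o['clock'].round(2),o['position'].round(4),f.round(1))
                                            ^^^^^^^^^^^^^^^^
AttributeError: 'float' object has no attribute 'round'
```

```bash
cat > ok.py <<'E'
import sys
import numpy as np
from workcell import manip
o=manip.get_obs();f=o['ft_force'];print(np.round(o['clock'],2),np.round(o['position'],4),np.round(f,1))
sys.exit(int(abs(f[2])>2.5))
E
python3 ok.py && python3 -m crank '[[[0,0,0,-0.1,0,0,0],[0,0,0,-0.1,0,0,0],[0,0,0,0,0,0,0]]]'>/dev/null && python3 ok.py && python3 -m crank '[[[0,0,0,-0.1,0,0,0],[0,0,0,-0.1,0,0,0],[0,0,0,0,0,0,0]]]'>/dev/null && python3 ok.py && python3 -m crank '[[[0,0,0,-0.1,0,0,0],[0,0,0,-0.1,0,0,0],[0,0,0,0,0,0,0]]]'>/dev/null && python3 ok.py && python3 -m crank '[[[0,0,0,-0.1,0,0,0],[0,0,0,-0.1,0,0,0],[0,0,0,0,0,0,0]]]'>/dev/null && python3 ok.py
python3 - <<'E'
from h import *
p,d=eyes.camera('scene');cv2.imwrite('pics/s1.png',cv2.resize(p[130:250,260:400,::-1],None,fx=5,fy=5,interpolation=cv2.INTER_CUBIC))
E
```

```text
7.0 [ 0.5159 -0.0298  0.1132] [-0.2 -0.1  0. ]
7.38 [ 0.516  -0.0299  0.1114] [ 0.6 -0.9  0.7]
7.75 [ 0.516  -0.0299  0.1093] [ 0.5  0.4 -0.4]
8.12 [ 0.516  -0.0299  0.1073] [ 0.4 -0.6 -0.1]
8.5 [ 0.516  -0.0298  0.1053] [-1.1 -1.3  0.4]
```

View pics/s1.png

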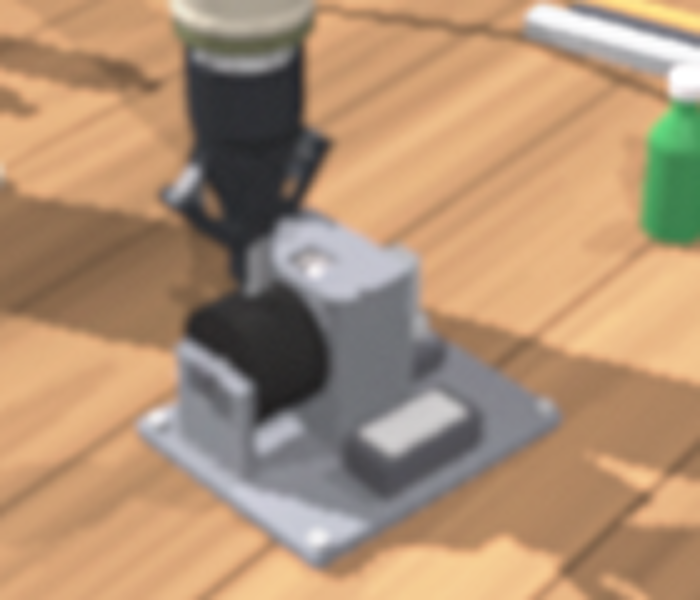

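The scene crop shows the fingers at about (250,270), just behind or above the tyre. I'll get the tip's world position from the scene depth.

```bash
python3 - <<'E'
from h import *
p,d=eyes.camera('scene');c=eyes.camera_params('scene');W=np.array(c['world_from_camera']);P=cloud(p,d,c,W)
for u in(306,309,312):
  for v in range(172,194,2): print(u,v,P[v,u].round(3),p[v,u])
K=np.array([[c['fx'],0,c['cx']],[0,c['fy'],c['cy']],[0,0,1]]);Wi=np.linalg.inv(W)
for z in(.105,.125,.145):
  print(z,cv2.projectPoints(np.array([[.516,-.0298,z]]),cv2.Rodrigues(Wi[:3,:3])[0],Wi[:3,3],K,np.array(c['dist']))[0].ravel())
print(manip.get_obs()['joint_pos'])
E
```

```text
306 172 [ 0.516 -0.048  0.207] [43 46 49]
306 174 [ 0.508 -0.039  0.192] [50 51 54]
306 176 [ 0.515 -0.047  0.191] [48 49 52]
306 178 [ 0.522 -0.055  0.191] [44 44 47]
306 180 [ 0.509 -0.041  0.171] [59 53 52]
306 182 [ 0.512 -0.045  0.167] [68 59 59]
306 184 [ 0.51  -0.043  0.157] [74 64 60]
306 186 [ 0.511 -0.044  0.15 ] [101  81  65]
306 188 [ 0.494 -0.026  0.125] [82 69 60]
306 190 [ 0.505 -0.039  0.129] [56 55 55]
306 192 [ 0.515 -0.05   0.131] [55 52 52]
309 172 [ 0.527 -0.046  0.21 ] [43 45 47]
309 174 [ 0.526 -0.044  0.201] [42 44 46]
309 176 [ 0.526 -0.045  0.194] [46 47 50]
309 178 [ 0.526 -0.045  0.187] [52 53 56]
309 180 [ 0.519 -0.038  0.173] [84 84 86]
309 182 [ 0.521 -0.041  0.168] [91 92 94]
309 184 [ 0.521 -0.041  0.16 ] [91 92 95]
309 186 [ 0.52  -0.04   0.151] [ 98  98 100]
309 188 [ 0.521 -0.042  0.145] [98 98 99]
309 190 [ 0.514 -0.034  0.13 ] [57 55 56]
309 192 [ 0.521 -0.042  0.129] [57 54 55]
312 172 [ 0.527 -0.032  0.203] [43 44 46]
312 174 [ 0.527 -0.031  0.195] [42 43 45]
312 176 [ 0.53  -0.035  0.191] [52 52 54]
312 178 [ 0.525 -0.03   0.179] [ 99 100 103]
312 180 [ 0.525 -0.031  0.172] [118 118 120]
312 182 [ 0.526 -0.032  0.165] [120 120 122]
312 184 [ 0.527 -0.033  0.158] [118 118 121]
312 186 [ 0.527 -0.033  0.151] [113 112 114]
312 188 [ 0.51  -0.014  0.126] [82 81 82]
312 190 [ 0.523 -0.03   0.132] [51 49 49]
312 192 [ 0.528 -0.035  0.129] [53 52 52]
0.105 [310.51027244 195.92183363]
0.125 [310.36366439 190.92817929]
0.145 [310.21472186 185.84813308]
[-0.54003674  0.17537325  0.56373499  1.88455008 -0.10432389  1.11058026
  1.47368722]
```

Two cameras agree that the real tip is 40 mm above the reported TCP, so I expect contact near a reported z of 0.091.

```bash
python3 -m crank '[[[0,0,0,-0.4,0,0,0],[0,0,0,-0.4,0,0,0],[0,0,0,-0.1,0,0,0],[0,0,0,0,0,0,0]]]'>/dev/null; python3 ok.py && python3 -m crank '[[[0,0,0,-0.1,0,0,0],[0,0,0,-0.1,0,0,0],[0,0,0,0,0,0,0]]]'>/dev/null && python3 ok.py && python3 -m crank '[[[0,0,0,-0.1,0,0,0],[0,0,0,-0.1,0,0,0],[0,0,0,0,0,0,0]]]'>/dev/null && python3 ok.py && python3 -m crank '[[[0,0,0,-0.1,0,0,0],[0,0,0,-0.1,0,0,0],[0,0,0,0,0,0,0]]]'>/dev/null && python3 ok.py && python3 -m crank '[[[0,0,0,-0.1,0,0,0],[0,0,0,-0.1,0,0,0],[0,0,0,0,0,0,0]]]'>/dev/null && python3 ok.py
```

```text
9.1 [ 0.516  -0.0299  0.0963] [-0.3 -0.2  0.3]
9.48 [ 0.5161 -0.0299  0.0946] [ 0.4 -0.7  1.7]
9.85 [ 0.5163 -0.0299  0.093 ] [-3.5  0.3  8.9]
```

Contact, 8.9 N at z = 0.093. I'll press slightly more and drag towards the head's +x.

```bash
python3 -m crank '[[[0,0,0,-0.05,0,0,0],[0,0.1,-0.015,0,0,0,0],[0,0.25,-0.04,0,0,0,0],[0,0.25,-0.04,0,0,0,0]]]' | egrep "clock|pos|ft"; python3 -m crank '[[[0,0.25,-0.04,0,0,0,0],[0,0.25,-0.04,0,0,0,0]]]' | egrep "pos|ft"
```

```text
clock: 10.35
position: [0.5221, -0.0309, 0.0926]
ft_force: [-3.7, -0.2, 9.6]
position: [0.5272, -0.0317, 0.0925]
ft_force: [-3.4, -0.6, 8.6]
```

```bash
python3 -m crank '[[[0,0.25,-0.04,-0.06,0,0,0],[0,0.25,-0.04,-0.03,0,0,0]]]' | egrep "clock|pos|ft"; python3 -m crank '[[[0,0.25,-0.04,-0.03,0,0,0],[0,0.25,-0.04,-0.03,0,0,0]]]' | egrep "pos|ft"; python3 - <<'E'
from h import *
p,d,c,T,o=wrist()
K=np.array([[c['fx'],0,c['cx']],[0,c['fy'],c['cy']],[0,0,1]]);Wi=np.linalg.inv(T)
L=R.from_euler('z',-9,degrees=True).as_matrix()
w=np.array([.5213,.0063,.13])+L@[0,.029,0]
u,v=cv2.projectPoints(w[None],cv2.Rodrigues(Wi[:3,:3])[0],Wi[:3,3],K,np.array(c['dist']))[0].ravel().astype(int);print(u,v)
cv2.imwrite('pics/c1.png',cv2.resize(cv2.rotate(p[v-40:v+40,u-45:u+45,::-1],cv2.ROTATE_180),None,fx=5,fy=5,interpolation=cv2.INTER_CUBIC))
E
```

```text
clock: 10.85
position: [0.5324, -0.0325, 0.0917]
ft_force: [-2.7, -0.4, 7.7]
position: [0.5372, -0.0332, 0.0909]
ft_force: [-2.0, 1.0, 6.6]
457 225
```

View pics/c1.png

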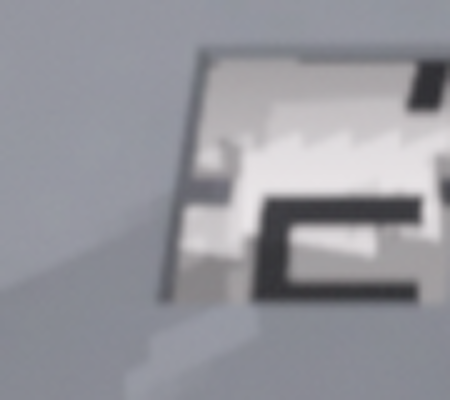

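The 5's middle bar is about 11 mm below the pointers, so the drum is at about 2.91 rad with no slip. About 67 mm of rim remains. I'll lift, go back and make a stroke from -20 to +20.

```bash
python3 -m crank '[[[0,0,0,0.5,0,0,0],[0,0,0,0.5,0,0,0],[0,-0.8,0.13,0,0,0,0],[0,-0.8,0.13,0,0,0,0],[0,-0.8,0.13,0,0,0,0],[0,-0.8,0.13,0,0,0,0],[0,-0.85,0.13,0,0,0,0],[0,0,0,-0.4,0,0,0],[0,0,0,-0.3,0,0,0],[0,0,0,0,0,0,0]]]' | egrep "clock|pos|ft";python3 -m crank '[[[0,0,0,-0.1,0,0,0],[0,0,0,-0.1,0,0,0],[0,0,0,0,0,0,0]]]' | egrep "clock|pos|ft"
```

```text
clock: 12.4
position: [0.4967, -0.0267, 0.0933]
ft_force: [-0.6, 0.0, 1.7]
clock: 12.78
position: [0.4969, -0.0268, 0.0919]
ft_force: [-3.6, -0.0, 6.7]
```

```bash
python3 -m crank '[[[0,0,0,-0.08,0,0,0],[0,0.12,-0.02,0,0,0,0],[0,0.25,-0.04,0.02,0,0,0],[0,0.25,-0.04,0.02,0,0,0]]]' | egrep "clock|pos|ft";python3 -m crank '[[[0,0.25,-0.04,0.02,0,0,0],[0,0.25,-0.04,0.02,0,0,0]]]' | egrep "clock|pos|ft"
```

```text
clock: 13.28
position: [0.5027, -0.0277, 0.0917]
ft_force: [-6.1, 0.2, 12.5]
clock: 13.52
position: [0.5081, -0.0286, 0.0922]
ft_force: [-5.1, 0.6, 11.3]
```

Force is good; continuing.

```bash
python3 -m crank '[[[0,0.25,-0.04,0.01,0,0,0],[0,0.25,-0.04,0.01,0,0,0],[0,0.25,-0.04,0,0,0,0]]]' | egrep "clock|pos|ft";python3 -m crank '[[[0,0.25,-0.04,0,0,0,0],[0,0.25,-0.04,0,0,0,0]]]' | egrep "clock|pos|ft";python3 -m crank '[[[0,0.25,-0.04,-0.01,0,0,0],[0,0.25,-0.04,-0.02,0,0,0]]]' | egrep "clock|pos|ft"
```

```text
clock: 13.9
position: [0.5156, -0.0298, 0.0924]
ft_force: [-4.9, 0.4, 11.9]
clock: 14.15
position: [0.5205, -0.0306, 0.0924]
ft_force: [-3.8, 0.2, 11.2]
clock: 14.4
position: [0.5257, -0.0314, 0.0921]
ft_force: [-3.9, 0.3, 10.5]
```

```bash
python3 -m crank '[[[0,0.25,-0.04,-0.04,0,0,0],[0,0.25,-0.04,-0.04,0,0,0]]]' | egrep "clock|pos|ft";python3 -m crank '[[[0,0.25,-0.04,-0.05,0,0,0],[0,0.2,-0.03,-0.05,0,0,0]]]' | egrep "clock|pos|ft"
cat > digit.py <<'E'
from h import *
import sys
p,d,c,T,o=wrist()
K=np.array([[c['fx'],0,c['cx']],[0,c['fy'],c['cy']],[0,0,1]]);Wi=np.linalg.inv(T)
L=R.from_euler('z',-9,degrees=True).as_matrix()
# homography: head-plane z=0.128, 40x40mm around the window, 10 px/mm, +x up, +y left
q=np.array([[20,49],[20,9],[-20,9],[-20,49]])/1000.
w=np.array([.5213,.0063,0])+np.c_[q,np.full(4,.128)]@L.T
uv=cv2.projectPoints(w,cv2.Rodrigues(Wi[:3,:3])[0],Wi[:3,3],K,np.array(c['dist']))[0].reshape(4,2).astype(np.float32)
H=cv2.getPerspectiveTransform(uv,np.float32([[0,0],[400,0],[400,400],[0,400]]))
cv2.imwrite(f'pics/{sys.argv[1]}.png',cv2.warpPerspective(p[:,:,::-1],H,(400,400),flags=cv2.INTER_CUBIC))
E
python3 digit.py c2
```

```text
clock: 14.65
position: [0.531, -0.0322, 0.0914]
ft_force: [-2.2, -0.4, 10.5]
clock: 14.9
position: [0.5356, -0.033, 0.0904]
ft_force: [-2.3, -0.6, 8.8]
```

View pics/c2.png

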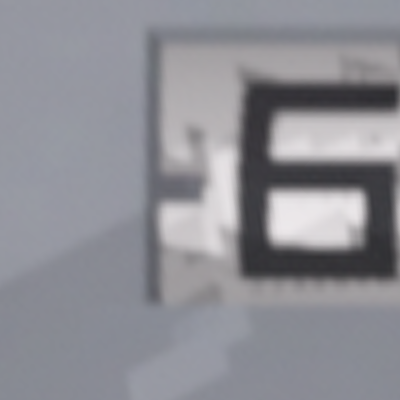

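The 6 is about 1 mm past centre, so the drum is at about 3.79 rad and needs about +0.60 rad, or 27 mm. One more stroke.

```bash
python3 -m crank '[[[0,0,0,0.5,0,0,0],[0,0,0,0.5,0,0,0],[0,-0.7,0.11,0,0,0,0],[0,-0.7,0.11,0,0,0,0],[0,-0.7,0.11,0,0,0,0],[0,-0.7,0.11,0,0,0,0],[0,-0.7,0.11,0,0,0,0],[0,0,0,-0.4,0,0,0],[0,0,0,-0.15,0,0,0],[0,0,0,0,0,0,0]]]' | egrep "clock|pos|ft";python3 -m crank '[[[0,0,0,-0.1,0,0,0],[0,0,0,-0.1,0,0,0],[0,0,0,0,0,0,0]]]' | egrep "clock|pos|ft"
```

```text
clock: 16.2
position: [0.4998, -0.0273, 0.094]
ft_force: [-0.8, 0.3, 1.0]
clock: 16.58
position: [0.4999, -0.0273, 0.0924]
ft_force: [-4.0, 0.5, 8.0]
```

```bash
python3 -m crank '[[[0,0,0,-0.06,0,0,0],[0,0.12,-0.02,0,0,0,0],[0,0.25,-0.04,0.02,0,0,0],[0,0.25,-0.04,0.02,0,0,0]]]' | egrep "clock|pos|ft";python3 -m crank '[[[0,0.25,-0.04,0.02,0,0,0],[0,0.25,-0.04,0.01,0,0,0],[0,0.25,-0.04,0,0,0,0],[0,0.25,-0.04,0,0,0,0]]]' | egrep "clock|pos|ft";python3 -m crank '[[[0,0.25,-0.04,0,0,0,0],[0,0.25,-0.04,0,0,0,0],[0,0.25,-0.04,0,0,0,0],[0,0.22,-0.03,0,0,0,0],[0,0,0,0,0,0,0]]]' | egrep "clock|pos|ft"
```

```text
clock: 17.08
position: [0.5061, -0.0283, 0.0924]
ft_force: [-5.8, 0.1, 10.0]
clock: 17.58
position: [0.5162, -0.03, 0.0928]
ft_force: [-5.0, -0.0, 10.2]
clock: 18.2
position: [0.5261, -0.0316, 0.0927]
ft_force: [-3.2, 1.1, 8.9]
```

```bash
python3 digit.py c3
```

```text
(no output)
```

View pics/c3.png

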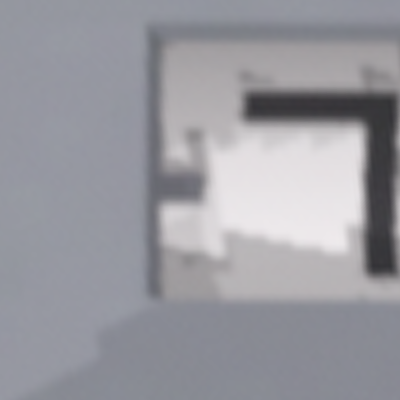

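The 7 spans rows 92–275, with its middle at 183 and the pointer at row 187, so it is centred to within about 0.4 mm. I'll let go and locate the bolt handle.

```bash
python3 -m crank '[[[0,0,0,0.3,0,0,0],[0,0,0,1.5,0,0,0],[0,0,0,4,0,0,0],[0,0.4,2,2,0,0,0],[0,0.8,5,0,0,0,0],[0,0.5,3.4,0,0,0,0],[0,0,0,0,0,0,0]]]' | egrep "clock|pos|ft"; python3 - <<'E'
from h import *
p,d,c,T,o=wrist();P=cloud(p,d,c,T)
L=R.from_euler('z',-9,degrees=True).as_matrix()
Q=(P-[.5213,.0063,0])@L*1000
m=(Q[...,2]>99)&(Q[...,2]<112)&(Q[...,1]>70)&(Q[...,1]<140)&(abs(Q[...,0])<40)
q=Q[m];print(len(q),q.min(0),q.max(0),np.percentile(q,[5,50,95],axis=0).round(1))
m=(Q[...,2]>133)&(Q[...,2]<140)&(abs(Q[...,0])<60)&(abs(Q[...,1]-30)<40);print('hood',np.percentile(Q[m],[.5,99.5],axis=0).round(1))
Tt=T@np.linalg.inv(np.array(c['hand_eye']));t=(P-Tt[:3,3])@Tt[:3,:3]*1000
m=(t[...,2]>-75)&(t[...,2]<-37)&(abs(t[...,0])<25)&(abs(t[...,1])<45)
for a in(-70,-60,-50,-42):
  k=t[m&(abs(t[...,2]-a)<4)];print(a,len(k),k.min(0).round() if len(k) else '',k.max(0).round() if len(k) else '')
print('tcp head',((o['position']-[.5213,.0063,0])@L*1000).round(1))
E
```

```text
clock: 19.12
position: [0.5427, 0.0759, 0.1706]
ft_force: [-0.0, -0.5, -0.1]
563 [-13.89700179  93.37616571  99.03459225] [ 12.13867399 107.47590991 108.07585772] [[-12.9  93.8 102.1]
 [ -2.1  99.9 105.7]
 [  9.8 106.3 106.9]]
hood [[-52.9  -4.8 134. ]
 [ 50.4  60.4 138.8]]
-70 866 [-12. -14. -74.] [ 12.  13. -66.]
-60 612 [  6. -14. -64.] [ 12.  13. -56.]
-50 501 [  5. -14. -54.] [ 11.  13. -46.]
-42 258 [  6. -13. -46.] [ 11.  13. -40.]
tcp head [ 10.3  72.1 170.6]
```

```bash
python3 -m crank '[[[0,-0.1,3,0,0,0,0],[0,-0.1,2.9,0,0,0,0],[0,0,0,-3,0,0,0],[0,0,0,-3,0,0,0],[0,0,0,-3,0,0,0],[0,0,0,-2,0,0,0],[0,0,0,-1.2,0,0,0],[0,0,0,0,0,0,0]]]' | egrep "clock|pos|ft"; python3 -m crank '[[[0,-0.08,-0.5,0,0,0,0],[0,0,0,0,0,0,0]]]' | egrep "clock|pos|ft"
```

```text
clock: 20.18
position: [0.5405, 0.1307, 0.048]
ft_force: [-0.5, 0.3, 1.0]
clock: 20.42
position: [0.5404, 0.1263, 0.049]
ft_force: [0.0, -0.0, -0.3]
```

```bash
python3 -m crank '[[[0,-0.03,-0.2,0,0,0,0],[0,-0.03,-0.2,0,0,0,0],[0,-0.03,-0.2,0,0,0,0]]]' | egrep "clock|pos|ft"; python3 -m crank '[[[0,-0.03,-0.15,0,0,0,0],[0,-0.03,-0.15,0,0,0,0]]]' | egrep "clock|pos|ft"
```

```text
clock: 20.8
position: [0.5394, 0.121, 0.0486]
ft_force: [1.3, 3.7, 3.2]
clock: 21.05
position: [0.5387, 0.1175, 0.0483]
ft_force: [2.7, 3.2, 3.2]
```

```bash
python3 -m crank '[[[0,-0.02,-0.1,0,0,0,0],[0,-0.02,-0.1,0,0,0,0]]]' | egrep "clock|pos|ft"; python3 -m crank '[[[0,-0.02,-0.1,0,0,0,0],[0,-0.02,-0.1,0,0,0,0]]]' | egrep "clock|pos|ft"
```

```text
clock: 21.3
position: [0.5382, 0.1155, 0.0482]
ft_force: [2.1, 2.7, 3.2]
clock: 21.55
position: [0.5378, 0.1136, 0.0482]
ft_force: [3.1, 3.4, 2.2]
```

```bash
python3 -m crank '[[[0,-0.02,-0.1,0,0,0,0],[0,-0.02,-0.1,0,0,0,0]]]' | egrep "clock|pos|ft"
```

```text
clock: 21.8
position: [0.5374, 0.1118, 0.0482]
ft_force: [4.6, 4.2, 1.3]
```

```bash
python3 -m crank '[[[0,-0.01,-0.1,0,0,0,0],[0,-0.01,-0.1,0,0,0,0]]]' | egrep "clock|pos|ft"
```

```text
clock: 22.05
position: [0.5372, 0.11, 0.0482]
ft_force: [3.2, 4.9, 1.9]
```

```bash
python3 -m crank '[[[0,-0.01,-0.1,0,0,0,0],[0,0,0,0,0,0,0]]]' | egrep "clock|pos|ft"
```

```text
clock: 22.3
position: [0.537, 0.1089, 0.0482]
ft_force: [2.6, 4.7, 0.8]
```

```bash
python3 -m crank '[[[0,-0.01,-0.05,0,0,0,0],[0,0,0,0,0,0,0]]]' | egrep "clock|pos|ft"
```

```text
clock: 22.55
position: [0.5369, 0.1085, 0.0482]
ft_force: [3.9, 4.8, 2.0]
```

```bash
python3 -m crank '[[[0,-0.01,-0.05,0,0,0,0],[0,0,0,0,0,0,0]]]' | egrep "clock|pos|ft"; python3 -m crank '[[[0,-0.01,-0.05,0,0,0,0],[0,0,0,0,0,0,0]]]' | egrep "clock|pos|ft"
```

```text
clock: 22.8
position: [0.5368, 0.1081, 0.0482]
ft_force: [3.1, 5.0, 1.2]
clock: 23.05
position: [0.5368, 0.1079, 0.0482]
ft_force: [4.3, 5.2, 1.5]
```

```bash
python3 -m crank '[[[0,-0.01,-0.05,0,0,0,0],[0,0,0,0,0,0,0]]]' | egrep "clock|pos|ft"
```

```text
clock: 23.3
position: [0.5368, 0.1079, 0.0482]
ft_force: [4.3, 7.0, 0.1]
```

```bash
python3 -m crank '[[[0,0,-0.05,0,0,0,0],[0,0,-0.05,0,0,0,0],[0,0,0,0,0,0,0]]]' | egrep "clock|pos|ft"
```

```text
clock: 23.68
position: [0.5368, 0.1079, 0.0483]
ft_force: [4.5, 11.3, 1.0]
```

The bolt is at a hard stop after about 18.7 mm of travel, which agrees with home. I'll retreat and verify.

```bash
python3 -m crank '[[[0,0.05,0.4,0,0,0,0],[0,0.15,1,0,0,0,0],[0,0.1,0.6,0,0,0,0],[0,0,0,2,0,0,0],[0,0,0,4,0,0,0],[0,0,0,5,0,0,0],[0,-1,-3,3,0,0,0],[0,-1,-4,1,0,0,0],[0,0,0,0,0,0,0]]]' | egrep "clock|pos|ft"; python3 digit.py c4; python3 - <<'E'
from h import *
p,d,c,T,o=wrist();P=cloud(p,d,c,T)
L=R.from_euler('z',-9,degrees=True).as_matrix()
Q=(P-[.5213,.0063,0])@L*1000
m=(Q[...,2]>99)&(Q[...,2]<112)&(Q[...,1]>66)&(Q[...,1]<140)&(abs(Q[...,0])<25)
q=Q[m];print(len(q),q.min(0).round(1),q.max(0).round(1))
E
```

```text
clock: 24.8
position: [0.5195, 0.0523, 0.1993]
ft_force: [0.2, 0.7, -0.5]
442 [-13.8  74.3  99.1] [ 11.6  88.5 107.8]
```

View pics/c4.png

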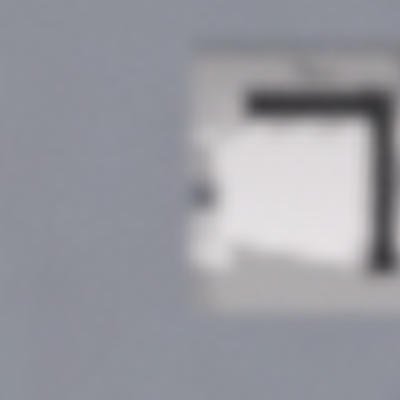

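The 7 is in the window and the handle's outer face has moved from 107.5 to 88.5 mm, where home is expected at 88.8 mm. The arm is clear of everything.

```bash
python3 -c "
from workcell import job;print(job.hand_in())"
```

```text
the job is handed in; nothing more can be done
None
```

The 7 is centred in the window and the bolt is fully home; the highest forces read were about 12.5 N on the drum and 12 N on the bolt, and the job was handed in at about 25 s with the arm clear of the head.

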